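# Dock the gas detector and check its filter plate over the light

### The arm

A 6-joint arm with a two-finger parallel gripper is mounted at the origin on the work surface. World frame = base frame: x ahead of the robot, y to its left, z up, the work surface at z = 0. Lengths are in m, angles in rad, forces in N, time in s.
With the tool pointing down it reaches from about 0.35 to 0.975 m from the base axis. Payload 4.9 kg.
Tool frame: the origin (TCP) lies on the mounting face of the last link; the fingertips stand 173 mm ahead of it and the grasp point (between the pads) lies 155 mm ahead of it; z points along the fingers, y is the direction in which the jaws open and shut (so a half turn about z gives the same grasp; the last joint's range is limited). The gripper opens to 85 mm and grips with 20 to 120 N. Pads are 22 mm wide; open, the fingers measure 114 mm over their backs; the gripper's body (76 mm by 85 mm) begins 54 mm behind the grasp point. The pads swing forward as they close: fully open they stand 13 mm farther back than shut.
Start: joints at [1.18, 0.053, 1.613, -0, 1.476, -0.119], TCP at [0.168, 0.602, 0.405] pointing down, gripper open.
Joint ranges: [-3.01, 3.01], [-1.01, 2.22], [0.06, 2.58], [-1.02, 4.17], [0.09, 2.62], [-3.14, 3.14]. Speed limits (rad/s): [2.57, 2.57, 3.14, 3.14, 3.14, 3.14].

### API

Orientations are given as a unit quaternion [w, x, y, z].
In Python, from plant import manip gives the robot as it stands.
- The arm moves only by the tool play_rows, never from a script. Its argument "increments" is a list of rows, each an object with "offset": the shift along the tool's x, y, z in mm, a list of three; "twist": the turn about the tool's z in rad; "grip": the opening, from 0 (shut) to 1 (fully open). In form: [{"offset": [dx, dy, dz], "twist": twist, "grip": grip}, ...]. A call has 1 to 5 rows; each row is the pose to reach, as a shift and turn from the pose commanded when the call began, along the tool's axes at that moment; what a row does not reach only later rows make up. A row lasts 1/12 s, in which the tool goes at most 41.7 mm and 7.16 degrees, less where a joint would pass 70% of its speed; a pose out of reach is approached as far as the arm can. A call with a gripper value outside its range is refused whole. The fingers move at their own pace and stop on an object; the grip force is fixed at half the most. Time passes only in rows, so rows that repeat a pose let the fingers close. It gives the time, the measured TCP pose, the force and the opening at its end, in the units of the state.
- manip.state(): the state, without advancing time (a new reading comes with each control period).
- manip.grab_frame(name): name is "scene" or "side" or "wrist"; returns the picture (420x560x3 uint8, blue, green, red); there is no depth.
- manip.get_calibration(name): a dict with "fx", "fy", "cx", "cy" (pixels), "T" (4x4, takes a point from camera to world coordinates). Camera axes: x right, y down, z forward; pixel columns grow to the right and rows downward; lengths in m; the calibration is good to about 2 mm. A picture is of the moment at which its call begins: read the wrist's pose just before it. get_calibration takes no time and is no camera call; for the wrist camera it gives the pose at the moment of the call.
- manip.job_done(): hands the job in, once; it reports no verdict.
Trained networks look in the newest picture that a camera, given by its name, has taken for a name from the list of things; names that differ only in an ending like _2 or _b are one class to them, and where a whole thing is asked for, a point or a joint stands for the part that bears it (a point fixed in the world has none). Each returns a list of dicts, best first, with "p" (0 to 1); they miss things now and then, are a little off and sometimes report something else, mostly with a low value. They report only what shows in the picture. A call takes as long as a camera call. They do not tell look-alikes from the thing itself.
- manip.boxes_of(query, camera): "xyz" ([x, y, z] in m, in the coordinates of the camera as it stood for that picture, good to about 4 mm: the middle of the surface that is visible of it).
- manip.tip_of(query, camera): "xyz" ([x, y, z] in m, in the coordinates of the camera as it stood for that picture, good to about 4 mm: a listed point, or the origin of a listed thing).
The state is a dict: "time": time; "joint_pos": joint angles; "joint_vel": joint speeds; "joint_efforts": joint torques, N m; "tool_pos": TCP position; "tool_rot": TCP orientation; "contact_force": force on the tool from outside, world axes, zero at the start; "ft_torque": the same for the moment, N m; "gripper_width": opening from 0.0 (shut) to 1.0 (fully open).
Only numpy, scipy, OpenCV 4.12 (cv2) and the standard library are available. Lean on these libraries where they do the work, as an engineer would, in place of code of your own. Each camera call takes 0.05 s, during which the arm holds its last target. There are 200 camera calls.

### The job

Ready the yellow gas detector for its filter check: lower it onto the grey dock so that its foot plate sits flat and fully down over both steel pegs (either way round), and let go of it. Then lift the flap of the white filter box until it stands about upright, draw the filter plate out by its orange tab, and finish while still holding the plate in the gripper, upright and still, about 10 cm above the middle of the lit inspection panel. The flap may stay open, the detector stays docked, and the other things on the bench are left where they are.

Things in the scene. Friction and masses are not known exactly. Their poses are not given: they have to be found in the camera images.
- detector: Loose yellow gas detector, about 0.2 to 0.4 kg, standing upright on the bench. Grey foot plate 54 (x) x 100 (y) x 8 mm with two through holes 12 mm wide at x = 0, y = +-38 mm; on it the yellow body, 36 (x) x 56 (y) mm, from 8 to 130 mm height, then a blue round inlet cap 28 mm in diameter up to 142 mm. Origin: centre of the underside of the foot plate; z up; the screen is on the -x face.
- dock: Fixed grey dock, 90 (x) x 136 (y) x 20 mm, with two upright steel pegs at x = 0, y = +-38 mm, 8 mm in diameter, standing 16 mm above its top (the last 6 mm taper to 3 mm). Origin: centre of its underside, z up. A docked detector has its origin 20 mm above the dock's origin, its y axis along the dock's y axis, either way round.
- filterbox: Fixed white open-topped box, outside 130 (x) x 106 (y) x 88 mm high, walls 5 mm, inner floor at 8 mm. Origin: centre of its underside, z up. Its front faces -x. The grey flap closes it from above, hinged along the top of the +x wall. The filter plate stands in a slot on the floor, formed by ribs that reach up to 28 mm.
- flap (a joint): Opening angle of the flap in rad: 0 = shut (level), 1.57 = upright, stop at 1.95. It starts between 0 and 0.2. A stiff hinge: it stays where it is left (about 0.13 N m of friction, 1 to 2 N at the grip fin). Flap plate 136 mm from hinge to front edge, 110 mm wide, 5 mm thick.
- flap_grip (a point): Point in the flap's red grip fin (34 mm along the flap, 10 mm thick in y, 30 mm tall above the flap's top face), moving with it: 112 mm from the hinge axis along the flap, mid thickness, 22 mm above the flap's top face (27 mm above its underside). x along the flap to the hinge, y along the hinge axis, z out of the flap's top.
- flap_hinge (a point): Point on the hinge axis at the middle of the flap's width, on the flap's underside, level with the box rim (65 mm in +x and 88 mm up from the box's origin). The axis runs along the box's y.
- filter: Loose filter plate under the flap, 30 to 55 g, upright in its slot: white frame with dark mesh 60 (x) x 10 (y) x 50 mm high, orange tab on top 30 (x) x 10 (y) mm, from 50 to 72 mm. Origin: centre of its underside, z up. In the box: origin 22 mm in -x and 8 mm up from the box's origin (2 mm play), axes along the box's; 43 mm free on both sides in y above the ribs.
- lightpanel: Fixed lit inspection panel lying on the bench: black frame with a bright white face, 110 x 110 x 12 mm. Origin: centre of its underside.
- tin: Bystander: round aluminium tin, 56 mm in diameter, 30 mm high. Origin: centre of the underside.
- jar: Bystander: small amber jar, 42 mm in diameter, 60 mm high. Origin: centre of the underside.
- bottle: Bystander: white bottle with red cap, 48 mm in diameter, 130 mm high. Origin: centre of the underside.
- driver: Bystander: screwdriver with a blue handle, about 200 mm long, lying on the bench.
- mug: Bystander: blue plastic cup, 72 mm in diameter, 85 mm high. Origin: centre of the underside.
There are look-alikes about, which are no part of the job. What is shaped like the lightpanel but green or red is not meant.

How it is judged:
On the way, in this order (a step that is already met when the one before it is completed fails the run):
1. the detector is fully down over both dock pegs, and let go (horizontal distance between detector and dock below 0.006 m and z of detector in the frame of dock below 0.0235 m and angle between the x axis of detector and the x axis of dock, either way round below 0.12 rad and angle between detector's own z axis and vertical below 0.06 rad and contact force between detector and the fingers below 0.1 N), for 0.3 s.
2. the flap is lifted to about upright (past 1.2 rad) (value of joint flap above 1.2 rad), for 0.1 s.
3. the filter plate is drawn out, its lower edge above the box rim, in the fingers (z of filter in the frame of filterbox above 0.09 m and contact force between filter and the fingers above 0.5 N), for 0.1 s.
At the end, for the whole second after the job is handed in: The fingers alone hold the filter plate at rest, upright within 20 deg, its lower edge 45 to 180 mm above the bench and within 40 mm of the panel centre in plan; the detector is still docked: within 6 mm and 0.12 rad (either way), down to 3.5 mm, untouched (all of step 1 and contact force between filter and the fingers above 0.5 N and horizontal distance between filter and lightpanel below 0.04 m and height (world z) of filter between 0.045 and 0.18 m and angle between filter's own z axis and vertical below 0.35 rad and linear speed of filter below 0.03 m/s and angular speed of filter below 0.3 rad/s and contact force between filter and lightpanel below 0.05 N and contact force between filter and filterbox below 0.05 N and contact force between filter and detector below 0.05 N and contact force between filter and dock below 0.05 N); the arm keeps its last pose, push and grip.
It fails at once if another thing on the bench is moved by more than 30 mm (distance of any of tin, jar, bottle, driver, mug from where it was at the start of the episode above 0.03 m).
It fails at once if the detector is dropped onto the dock (over it and faster than 0.6 m/s) (horizontal distance between detector and dock below 0.03 m and linear speed of detector above 0.6 m/s).
It also fails if it takes over 72 s, if anything falls off the work surface, if the arm or the gripper's body presses on something with over 40 N, if the wrist force passes 120 N, or if a joint passes its speed limit or range.

## Working session

There is one attempt and no reset: what is moved stays moved. The work goes in short steps, Python scripts to look and compute and a tool call to move; the robot and the scene stay as the last step left them, time stands still between calls to the robot, and variables do not carry over. Pictures are saved under pics/ and viewed, about 8 in all and at most 12, crops included, and the job is handed in when it is done.

Besides the shell and the picture viewer there is one more tool, called after "Request:" in YAML: its name, and indented under it one key for each argument. play_rows: Moves the arm, as the interface text tells. Its arguments: {"type":"object","properties":{"increments":{"type":"array"}},"required":["increments"]}

```bash
mkdir -p pics
cat > h.py <<'E'
from plant import manip
import numpy as np, cv2
from scipy.spatial.transform import Rotation as R
def see(cam,qs,tip=True):
    T=np.array(manip.get_calibration(cam)["T"]); img=manip.grab_frame(cam)
    for q in qs:
        r=(manip.tip_of if tip else manip.boxes_of)(q,cam)
        for d in r[:3]:
            w=T@np.r_[d["xyz"],1]; print(cam,q,round(d["p"],2),np.round(w[:3],4))
    return img
def st():
    s=manip.state(); q=s["tool_rot"]; Rm=R.from_quat([q[1],q[2],q[3],q[0]]).as_matrix()
    print("t",s["time"],"pos",np.round(s["tool_pos"],4),"x",np.round(Rm[:,0],3),"y",np.round(Rm[:,1],3),"F",np.round(s["contact_force"],1),"w",s["gripper_width"])
    return np.array(s["tool_pos"]),Rm
def proj(cam,P):
    c=manip.get_calibration(cam);p=np.linalg.inv(np.array(c["T"]))@np.r_[P,1]
    return c["fx"]*p[0]/p[2]+c["cx"],c["fy"]*p[1]/p[2]+c["cy"]
def ray(cam,u,v,z,T=None):
    c=manip.get_calibration(cam);T=np.array(c["T"]) if T is None else T
    d=T[:3,:3]@np.array([(u-c["cx"])/c["fx"],(v-c["cy"])/c["fy"],1]);o=T[:3,3]
    return o+d*(z-o[2])/d[2]
E
python3 - <<'E'
from h import *
st()
q=["detector","dock","filterbox","flap_grip","flap_hinge","lightpanel","filter","bottle","mug","jar","tin","driver"]
a=see("scene",q); 
b=see("side",q[:6])
cv2.imwrite("pics/scene.png",a);cv2.imwrite("pics/side.png",b)
for c in("scene","side"): print(c,np.round(np.array(manip.get_calibration(c)["T"]),3).tolist())
E
```

```text
t 0.0 pos [0.1677 0.6018 0.4034] x [-0.963  0.269  0.   ] y [ 0.269  0.963 -0.002] F [ 0.6 -0.7  0.1] w 0.9977977592987844
scene detector 0.84 [ 0.4286  0.1829 -0.0022]
scene detector 0.24 [ 0.5832 -0.4034  0.0023]
scene dock 0.86 [ 0.6397  0.184  -0.0056]
scene filterbox 0.65 [ 6.461e-01 -1.553e-01  2.000e-04]
scene filterbox 0.18 [ 0.4298 -0.1993  0.003 ]
scene flap_grip 0.79 [ 0.6031 -0.1554  0.1262]
scene flap_hinge 0.57 [ 0.7113 -0.1589  0.0869]
scene lightpanel 0.98 [0.2281 0.262  0.0028]
scene lightpanel 0.74 [ 4.455e-01 -3.801e-01  1.000e-04]
scene lightpanel 0.69 [ 0.2587 -0.3006 -0.0016]
scene bottle 0.69 [ 0.5841 -0.4026  0.0016]
scene mug 0.65 [ 0.5716  0.3826 -0.0022]
scene jar 0.85 [0.6321 0.0052 0.0012]
scene tin 0.58 [ 4.247e-01  4.500e-03 -2.000e-04]
scene tin 0.39 [0.6302 0.0048 0.    ]
side detector 0.58 [ 4.250e-01  1.789e-01 -2.000e-04]
side dock 0.93 [ 0.639   0.1825 -0.0038]
side dock 0.3 [ 0.4313 -0.1946  0.0033]
side dock 0.23 [ 0.6225 -0.146   0.0107]
side filterbox 0.86 [ 0.6467 -0.1519  0.0029]
side flap_grip 0.67 [ 0.603  -0.1461  0.1236]
side flap_hinge 0.92 [ 0.7072 -0.1588  0.0843]
side lightpanel 0.73 [0.2295 0.2594 0.0009]
side lightpanel 0.63 [ 0.4515 -0.3774  0.0029]
side lightpanel 0.62 [ 0.7203 -0.3626 -0.0039]
scene [[-0.828, 0.313, -0.466, 0.99], [0.561, 0.486, -0.67, 0.725], [0.017, -0.816, -0.578, 0.71], [0.0, 0.0, 0.0, 1.0]]
side [[0.958, -0.159, 0.238, 0.248], [-0.286, -0.585, 0.759, -0.654], [0.019, -0.795, -0.606, 0.652], [0.0, 0.0, 0.0, 1.0]]
```

View pics/scene.png

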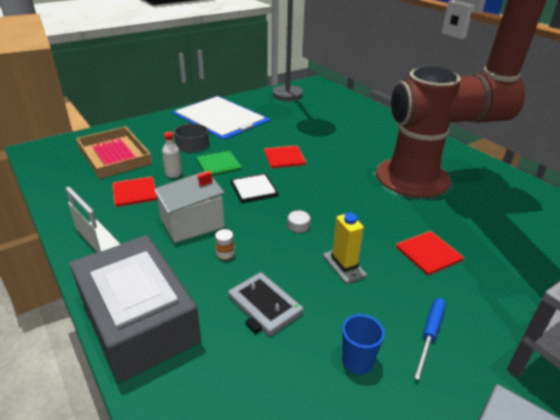

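View pics/side.png

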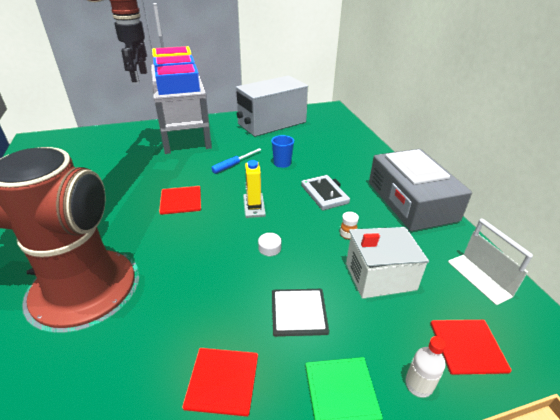

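The real panel (white face, black frame) is at scene (254,187) and side (299,310), which puts it at about (0.43, -0.197). The other panel hits are red or green decoys. The detector is at scene (347,245), the dock at (265,302) and the box at (190,207). I'm moving above the detector and dock now.

Request:
play_rows:
  increments:
    - {"offset": [-32, -24, 0], "twist": 0, "grip": 1}
    - {"offset": [-64, -47, 0], "twist": 0, "grip": 1}
    - {"offset": [-96, -71, 0], "twist": 0, "grip": 1}
    - {"offset": [-128, -94, 0], "twist": 0, "grip": 1}
    - {"offset": [-160, -118, 0], "twist": 0, "grip": 1}

```text
time: 1.42
tool_pos: [0.2909, 0.444, 0.4048]
tool_rot: [0.0, 0.135, 0.991, 0.0]
contact_force: [0.2, 0.6, 0.0]
gripper_width: 1.0
```

Request:
play_rows:
  increments:
    - {"offset": [-32, -24, 0], "twist": 0, "grip": 1}
    - {"offset": [-64, -47, 0], "twist": 0, "grip": 1}
    - {"offset": [-96, -71, 0], "twist": 0, "grip": 1}
    - {"offset": [-128, -94, 0], "twist": 0, "grip": 1}
    - {"offset": [-160, -118, 0], "twist": 0, "grip": 1}

```text
time: 1.83
tool_pos: [0.4134, 0.2871, 0.405]
tool_rot: [0.0, 0.135, 0.991, 0.0]
contact_force: [0.3, 0.1, 0.3]
gripper_width: 0.999
```

Request:
play_rows:
  increments:
    - {"offset": [-32, -24, 0], "twist": 0, "grip": 1}
    - {"offset": [-64, -47, 0], "twist": 0, "grip": 1}
    - {"offset": [-96, -71, 0], "twist": 0, "grip": 1}
    - {"offset": [-110, -80, 0], "twist": 0, "grip": 1}
    - {"offset": [-110, -80, 0], "twist": 0, "grip": 1}

```text
time: 2.25
tool_pos: [0.499, 0.1794, 0.4048]
tool_rot: [0.0, 0.138, 0.99, -0.0]
contact_force: [-0.6, -0.0, -0.0]
gripper_width: 0.997
```

Run:
```python
from h import *
st()
T=np.array(manip.get_calibration("wrist")["T"]);print(np.round(T,3).tolist(),manip.get_calibration("wrist")["fx"])
b=see("wrist",["detector","dock"])
cv2.imwrite("pics/w1.png",b)
```

```text
t 2.25 pos [0.499  0.1794 0.4048] x [-0.962  0.273 -0.001] y [ 0.273  0.962 -0.001] F [-0.6 -0.  -0. ] w 0.9970806211829948
[[0.273, 0.922, 0.275, 0.429], [0.962, -0.261, -0.078, 0.2], [-0.0, 0.286, -0.958, 0.374], [0.0, 0.0, 0.0, 1.0]] 350.2847281036747
wrist detector 0.95 [0.4279 0.1839 0.0008]
wrist dock 0.72 [6.442e-01 1.879e-01 6.000e-04]
```

View pics/w1.png

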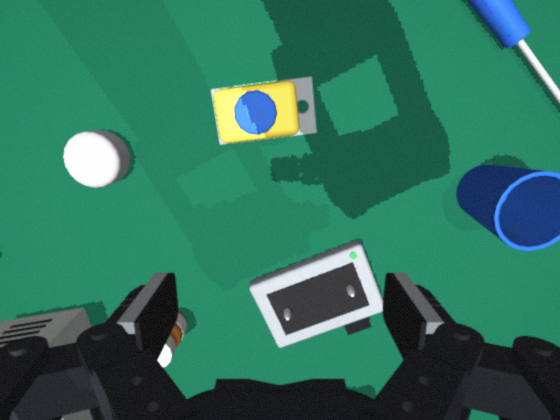

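Wrist view: the detector body top corners are near (212,90), (295,82), (299,135), (220,144). The foot's right end runs (312,77)-(317,131), the peg tips are at (287,314) and (351,291), and the dock top corners are (250,283), (358,241), (383,303), (282,347).

Run:
```python
from h import *
f=lambda L,z:[ray("wrist",u,v,z) for u,v in L]
def ang(d): return round(float(np.arctan2(d[1],d[0])),3)
b=f([(212,90),(295,82),(299,135),(220,144)],.129)
print("body c",np.mean(b,0),"long ax",ang(b[1]-b[0]),ang(b[2]-b[3]),"short",ang(b[3]-b[0]),ang(b[2]-b[1]))
c=f([(256,112)],.142);print("cap",c)
e=f([(312,77),(317,131)],.008);h=f([(303,106)],.008);print("foot end",ang(e[1]-e[0]),np.linalg.norm(e[1]-e[0]),"hole",h)
p=f([(287,316),(351,293)],.034);print("pegs",p,np.mean(p,0),ang(p[1]-p[0]),np.linalg.norm(p[1]-p[0]))
d=f([(250,283),(358,241),(383,303),(282,347)],.02);print("dock",np.mean(d,0),[ang(d[1]-d[0]),ang(d[2]-d[3]),ang(d[3]-d[0]),ang(d[2]-d[1])])
```

```text
body c [0.42542036 0.18733615 0.129     ] long ax 1.39 1.411 short -0.17 -0.179
cap [array([0.42465404, 0.18814258, 0.142     ])]
foot end -0.147 0.05178908192667586 hole [array([0.43036832, 0.22630383, 0.008     ])]
pegs [array([0.64080772, 0.15204183, 0.034     ]), array([0.63190952, 0.22638806, 0.034     ])] [0.63635862 0.18921494 0.034     ] 1.69 0.07487682406624972
dock [0.63250737 0.19050382 0.02      ] [1.703, 1.773, 0.132, 0.144]
```

Request:
play_rows:
  increments:
    - {"offset": [37, -6, 0], "twist": -0.1, "grip": 1}
    - {"offset": [73, -13, 0], "twist": -0.106, "grip": 1}
    - {"offset": [73, -13, 30], "twist": -0.106, "grip": 1}
    - {"offset": [73, -13, 65], "twist": -0.106, "grip": 1}
    - {"offset": [73, -13, 65], "twist": -0.106, "grip": 1}

```text
time: 2.82
tool_pos: [0.4198, 0.1899, 0.3333]
tool_rot: [-0.005, 0.081, 0.997, -0.002]
contact_force: [-0.9, -0.7, -1.4]
gripper_width: 1.004
```

Run:
```python
from h import *
st()
b=see("wrist",["detector"])
cv2.imwrite("pics/w2.png",b)
```

```text
t 2.8167 pos [0.4198 0.1899 0.3333] x [-0.987  0.162  0.01 ] y [ 0.162  0.987 -0.004] F [-0.9 -0.7 -1.4] w 1.0039616412953494
wrist detector 0.61 [0.4257 0.1841 0.0022]
```

View pics/w2.png

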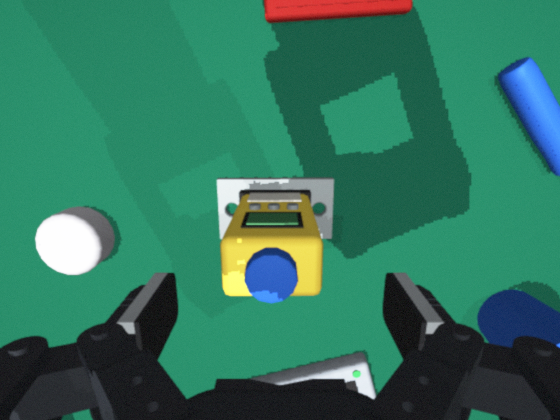

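The detector is now aligned with the jaws: cap at (271,275), finger midline at u≈281. I'll shift 3 mm in y, go down and close.

Request:
play_rows:
  increments:
    - {"offset": [0, -3, 0], "twist": 0, "grip": 1}
    - {"offset": [0, -3, 35], "twist": 0, "grip": 1}
    - {"offset": [0, -3, 65], "twist": 0, "grip": 1}
    - {"offset": [0, -3, 80], "twist": 0, "grip": 1}
    - {"offset": [0, -3, 80], "twist": 0, "grip": 0.5}

```text
time: 3.33
tool_pos: [0.4224, 0.1861, 0.2578]
tool_rot: [-0.002, 0.083, 0.997, -0.001]
contact_force: [-0.0, -0.4, -0.5]
gripper_width: 0.887
```

Request:
play_rows:
  increments:
    - {"offset": [0, 0, 0], "twist": 0, "grip": 0.3}
    - {"offset": [0, 0, 0], "twist": 0, "grip": 0.1}
    - {"offset": [0, 0, 0], "twist": 0, "grip": 0.1}
    - {"offset": [0, 0, 0], "twist": 0, "grip": 0.1}
    - {"offset": [0, 0, 0], "twist": 0, "grip": 0.1}

```text
time: 3.75
tool_pos: [0.424, 0.1865, 0.2622]
tool_rot: [0.002, 0.083, 0.997, 0.001]
contact_force: [-0.0, -3.0, 6.4]
gripper_width: 0.646
```

Run:
```python
from h import *
st()
```

```text
t 3.75 pos [0.424  0.1865 0.2622] x [-0.986  0.165 -0.004] y [0.165 0.986 0.001] F [-0.  -3.   6.4] w 0.6462886787095538
```

Request:
play_rows:
  increments:
    - {"offset": [0, 0, -30], "twist": 0, "grip": 0.1}
    - {"offset": [0, 0, -70], "twist": 0, "grip": 0.1}
    - {"offset": [-30, 5, -80], "twist": -0.1, "grip": 0.1}
    - {"offset": [-65, 11, -80], "twist": -0.2, "grip": 0.1}
    - {"offset": [-100, 17, -80], "twist": -0.295, "grip": 0.1}

```text
time: 4.17
tool_pos: [0.5253, 0.1869, 0.3418]
tool_rot: [0.002, -0.067, 0.998, 0.001]
contact_force: [-0.6, 0.4, -3.7]
gripper_width: 0.647
```

Run:
```python
from h import *
p,Rm=st()
print(Rm.T@(np.array([.638,.188,.342])-p)*1000)
```

```text
t 4.1667 pos [0.5253 0.1869 0.3418] x [-0.991 -0.134 -0.004] y [-0.134  0.991  0.001] F [-0.6  0.4 -3.7] w 0.6471263381366668
[-111.84986207  -14.02882638    0.17702519]
```

Request:
play_rows:
  increments:
    - {"offset": [-38, -5, 0], "twist": 0, "grip": 0.1}
    - {"offset": [-75, -10, 0], "twist": 0, "grip": 0.1}
    - {"offset": [-100, -13, 0], "twist": 0, "grip": 0.1}
    - {"offset": [-112, -14, 0], "twist": 0, "grip": 0.1}
    - {"offset": [-112, -14, 0], "twist": 0, "grip": 0.1}

```text
time: 4.58
tool_pos: [0.6391, 0.1868, 0.3385]
tool_rot: [-0.0, -0.064, 0.998, 0.0]
contact_force: [-0.4, 0.4, -3.4]
gripper_width: 0.647
```

Request:
play_rows:
  increments:
    - {"offset": [0, 0, 0], "twist": 0, "grip": 0.1}
    - {"offset": [0, 0, 0], "twist": 0, "grip": 0.1}

```text
time: 4.75
tool_pos: [0.6363, 0.1873, 0.3387]
tool_rot: [-0.001, -0.065, 0.998, 0.0]
contact_force: [-0.6, 0.1, -4.1]
gripper_width: 0.648
```

Run:
```python
from h import *
st()
b=see("wrist",["detector","dock"])
a=see("scene",["detector","dock"]);c=see("side",["detector","dock"])
u,v=map(int,proj("scene",[.638,.188,.07]));s1=cv2.resize(a[v-75:v+75,u-65:u+65],(400,462))
u,v=map(int,proj("side",[.638,.188,.07]));s2=cv2.resize(c[v-75:v+75,u-65:u+65],(400,462))
cv2.imwrite("pics/w3.png",b);cv2.imwrite("pics/w3s.png",np.hstack([s1,s2]))
```

```text
t 4.75 pos [0.6363 0.1873 0.3387] x [-0.992 -0.129  0.002] y [-0.129  0.992  0.   ] F [-0.6  0.1 -4.1] w 0.6477416450189737
wrist detector 0.8 [0.6376 0.1847 0.0777]
scene detector 0.62 [0.6376 0.1866 0.0752]
scene dock 0.69 [ 0.64    0.1836 -0.003 ]
scene dock 0.65 [ 0.5885 -0.401   0.0029]
side detector 0.91 [0.6374 0.1859 0.0801]
side dock 0.74 [0.6402 0.1854 0.001 ]
side dock 0.68 [ 0.4307 -0.195   0.0035]
```

View pics/w3.png

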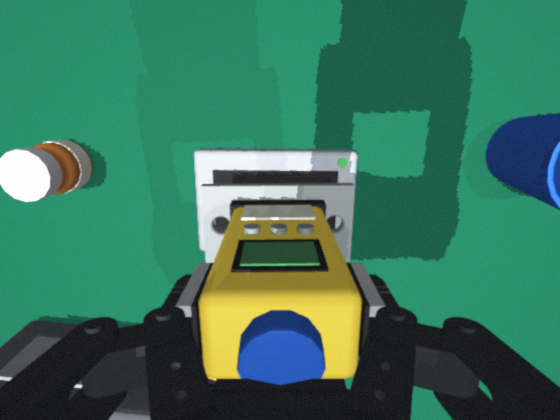

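The foot's front edge runs (203,184)-(353,184), with holes at (222,222) and (335,222). The dock's front edge behind it runs (195,151)-(356,150), and the yaw looks parallel. Next I'll compute the offset.

Run:
```python
from h import *
p,Rm=st()
f=lambda L,z:[ray("wrist",u,v,z) for u,v in L]
loc=lambda P:np.round(Rm.T@(np.array(P)-p)*1000,1)[:2]
zt=.0765+.008
for n,L in(("foot front",f([(203,184),(353,184)],zt)),("holes",f([(222,223),(336,223)],zt)),("dock front",f([(195,151),(356,150)],.02)),("dock bottom front edge?",f([(195,151),(356,150)],.0))):
    print(n,[loc(q) for q in L],np.linalg.norm(L[1]-L[0]), "mid",loc(np.mean(L,0)))
```

```text
t 5.2 pos [0.6369 0.1872 0.3399] x [-0.992 -0.129 -0.   ] y [-0.129  0.992  0.   ] F [ 0.   0.1 -4.4] w 0.6493750501993357
foot front [array([ 25.4, -48.9]), array([25.5, 48.8])] 0.09774871416786758 mid [25.5 -0. ]
holes [array([ -1.3, -37.8]), array([-1.3, 39. ])] 0.07677634759432735 mid [-1.3  0.6]
dock front [array([ 39.3, -68.1]), array([40.2, 63.3])] 0.1314513964671091 mid [39.8 -2.4]
dock bottom front edge? [array([ 37. , -72.9]), array([38. , 67.6])] 0.14055873738625288 mid [37.5 -2.7]
```

View pics/w3s.png

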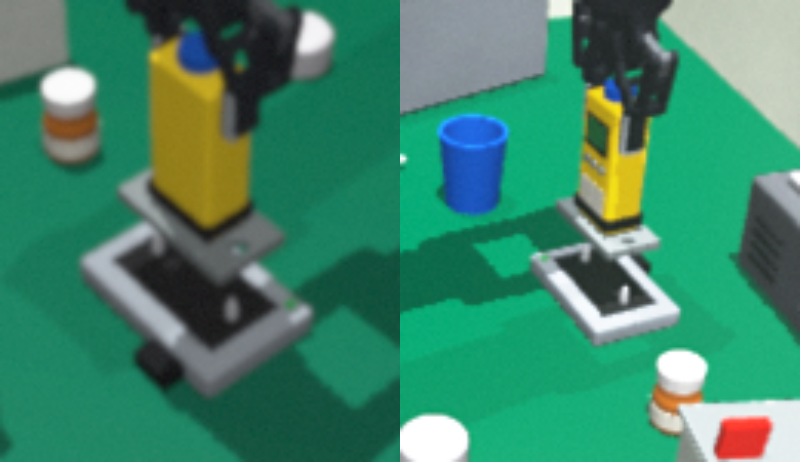

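Run:
```python
from h import *
p,Rm=st()
loc=lambda P:np.round(Rm.T@(np.array(P)-p)*1000,1)[:2]
def full(cam,x,y):
    u,v=map(int,proj(cam,[.638,.188,.07])); return u-65+x/400*130, v-75+y/462*150
P={"scene +peg base":("scene",231,318,.02),"scene +peg tip":("scene",232,297,.036),"side -peg base":("side",224,303,.02),"side -peg tip":("side",225,286,.036),
"scene -peg base":("scene",158,252,.02),"side +peg base":("side",186,262,.02),
"scene +hole":("scene",239,248,.0845),"side -hole":("side",228,240,.0845),
"scene foot corner +x+y":("scene",216,279,.0765),"scene foot corner -x+y":("scene",286,240,.0845),
"side foot corner -x-y":("side",208,252,.0765),"side foot +x-y":("side",260,240,.0845)}
for n,(c,x,y,z) in P.items():
    r=ray(c,*full(c,x,y),z);print(n,np.round(r,4),loc(r))
```

```text
t 5.2 pos [0.6369 0.1872 0.3399] x [-0.992 -0.129 -0.   ] y [-0.129  0.992  0.   ] F [ 0.   0.1 -4.4] w 0.6493750501993357
scene +peg base [0.6361 0.2216 0.02  ] [-3.5 34.3]
scene +peg tip [0.634  0.2192 0.036 ] [-1.1 32.1]
side -peg base [0.6456 0.1427 0.02  ] [ -2.8 -45.3]
side -peg tip [0.6468 0.1471 0.036 ] [ -4.5 -41. ]
scene -peg base [0.6448 0.1464 0.02  ] [ -2.5 -41.5]
side +peg base [0.636  0.2156 0.02  ] [-2.7 28.3]
scene +hole [0.6336 0.2248 0.0845] [-1.4 37.7]
side -hole [0.6458 0.1503 0.0845] [ -4.  -37.8]
scene foot corner +x+y [0.6554 0.2322 0.0765] [-24.   42.2]
scene foot corner -x+y [0.6053 0.2351 0.0845] [25.2 51.6]
side foot corner -x-y [0.6263 0.1478 0.0765] [ 15.7 -37.7]
side foot +x-y [0.6738 0.1428 0.0845] [-30.8 -48.8]
```

The estimates put the dock about (-2.3, -3) mm in the tool frame from the detector. I'll apply that, go down to just above the peg tips, and look again.

Request:
play_rows:
  increments:
    - {"offset": [-2, -3, 10], "twist": 0, "grip": 0.1}
    - {"offset": [-2, -3, 24], "twist": 0, "grip": 0.1}
    - {"offset": [-2, -3, 34], "twist": 0, "grip": 0.1}
    - {"offset": [-2, -3, 34], "twist": 0, "grip": 0.1}
    - {"offset": [-2, -3, 34], "twist": 0, "grip": 0.1}

```text
time: 5.62
tool_pos: [0.6389, 0.1842, 0.303]
tool_rot: [-0.002, -0.065, 0.998, -0.0]
contact_force: [0.2, 0.2, -3.5]
gripper_width: 0.65
```

Run:
```python
from h import *
b=see("wrist",[])
a=see("scene",["detector","dock"]);c=see("side",["detector","dock"])
st()
L=[]
for cam,im in(("scene",a),("side",c),("wrist",b)):
    u,v=(280,225) if cam=="wrist" else map(int,proj(cam,[.638,.188,.035]))
    k=(100,80) if cam=="wrist" else (45,45)
    print(cam,u,v)
    L.append(cv2.resize(im[v-k[1]:v+k[1],u-k[0]:u+k[0]],None,fx=360/(2*k[1]),fy=360/(2*k[1]),interpolation=cv2.INTER_CUBIC))
# two rows
top=np.hstack(L[:2]); cv2.imwrite("pics/w4.png",top); cv2.imwrite("pics/w4w.png",L[2])
```

```text
scene detector 0.62 [0.6412 0.1805 0.0399]
scene dock 0.88 [ 0.6401  0.1861 -0.0029]
scene dock 0.52 [ 4.218e-01  4.000e-03 -1.000e-04]
side detector 0.76 [0.6412 0.1788 0.0454]
side dock 0.88 [0.6385 0.1849 0.0015]
t 5.9667 pos [0.6397 0.1845 0.3065] x [-0.992 -0.129 -0.001] y [-0.129  0.992  0.   ] F [-0.1  0.7 -5.2] w 0.6473174539697627
scene 267 294
side 323 183
wrist 280 225
```

View pics/w4.png

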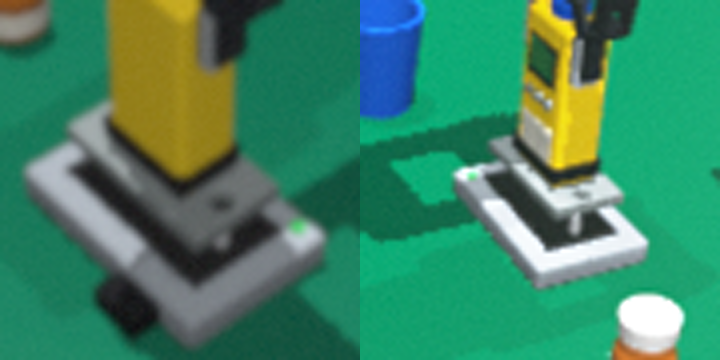

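Run:
```python
from h import *
p,Rm=st()
loc=lambda P:np.round(Rm.T@(np.array(P)-p)*1000,1)[:2]
F=lambda c,x,y:((267 if c=="scene" else 323)-45+x/4,(294 if c=="scene" else 183)-45+y/4)
P={"scene +peg base":("scene",222,249,.02),"scene +hole":("scene",222,204,.0523),"side -peg base":("side",214,234,.02),"side -hole":("side",223,194,.0523),
"scene dock c1 (+x-y top)":("scene",26,172,.02),"scene dock +x+y":("scene",190,328,.02),"scene dock -x+y":("scene",322,238,.02),
"side dock -x+y":("side",97,172,.02),"side dock -x-y":("side",180,268,.02),"side dock +x-y":("side",286,240,.02)}
for n,(c,x,y,z) in P.items():
    r=ray(c,*F(c,x,y),z);print(n,np.round(r,4),loc(r))
```

```text
t 5.9667 pos [0.6397 0.1845 0.3065] x [-0.992 -0.129 -0.001] y [-0.129  0.992  0.   ] F [-0.1  0.7 -5.2] w 0.6473174539697627
scene +peg base [0.6369 0.2242 0.02  ] [-1.9 39.8]
scene +hole [0.6375 0.2242 0.0523] [-2.6 39.7]
side -peg base [0.6446 0.1423 0.02  ] [  1.  -42.4]
side -hole [0.6489 0.1445 0.0523] [ -3.6 -40.8]
scene dock c1 (+x-y top) [0.6923 0.126  0.02  ] [-44.3 -64.8]
scene dock +x+y [0.6767 0.2561 0.02  ] [-45.5  66.3]
scene dock -x+y [0.5913 0.2456 0.02  ] [40.5 66.9]
side dock -x+y [0.5898 0.2395 0.02  ] [42.8 61. ]
side dock -x-y [0.6063 0.1112 0.02  ] [ 43.  -68.4]
side dock +x-y [0.6914 0.1222 0.02  ] [-42.8 -68.5]
```

View pics/w4w.png

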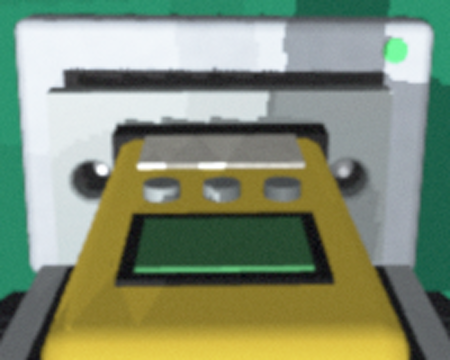

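Both peg tips are visible through the holes: left hole (90,179) with its peg at (97,173), right hole (348,177) with its peg at (349,172). Computing the residual now.

Run:
```python
from h import *
p,Rm=st()
loc=lambda P:np.round(Rm.T@(np.array(P)-p)*1000,1)[:2]
for n,x,y,z in(("LH",91,179,.0523),("LP",98,172,.036),("RH",348,178,.0523),("RP",350,171,.036),("Ffoot",50,89,.0523),("Ffoot",390,89,.0523),("dockF",18,20,.02),("dockF",432,25,.02)):
    r=ray("wrist",180+x/2.25,145+y/2.25,z);print(n,np.round(r,4),loc(r))
```

```text
t 5.9667 pos [0.6397 0.1845 0.3065] x [-0.992 -0.129 -0.001] y [-0.129  0.992  0.   ] F [-0.1  0.7 -5.2] w 0.6473174539697627
LH [0.647  0.1465 0.0523] [ -2.  -38.6]
LP [0.6502 0.1463 0.036 ] [ -5.1 -39.2]
RH [0.6368 0.2224 0.0523] [-1.6 38. ]
RP [0.6394 0.226  0.036 ] [-4.7 41.2]
Ffoot [0.6213 0.1325 0.0523] [ 25.3 -49.1]
Ffoot [0.6086 0.2297 0.0523] [25.4 48.8]
dockF [0.6078 0.1145 0.02  ] [ 41.1 -65.3]
dockF [0.5921 0.2469 0.02  ] [39.6 68. ]
```

Request:
play_rows:
  increments:
    - {"offset": [-2.7, 1.3, 0], "twist": 0, "grip": 0.1}
    - {"offset": [-2.7, 1.3, 4], "twist": 0, "grip": 0.1}
    - {"offset": [-2.7, 1.3, 8], "twist": 0, "grip": 0.1}
    - {"offset": [-2.7, 1.3, 12], "twist": 0, "grip": 0.1}
    - {"offset": [-2.7, 1.3, 12], "twist": 0, "grip": 0.1}

```text
time: 6.38
tool_pos: [0.6415, 0.186, 0.2919]
tool_rot: [-0.001, -0.065, 0.998, -0.0]
contact_force: [-0.4, -0.4, -3.3]
gripper_width: 0.648
```

Request:
play_rows:
  increments:
    - {"offset": [0, 0, 3], "twist": 0, "grip": 0.1}
    - {"offset": [0, 0, 6], "twist": 0, "grip": 0.1}
    - {"offset": [0, 0, 6], "twist": 0, "grip": 0.1}

```text
time: 6.63
tool_pos: [0.6415, 0.1859, 0.2866]
tool_rot: [-0.001, -0.065, 0.998, -0.0]
contact_force: [-2.6, -1.0, -3.6]
gripper_width: 0.651
```

Request:
play_rows:
  increments:
    - {"offset": [0, 0, 2], "twist": 0, "grip": 0.1}
    - {"offset": [0, 0, 4], "twist": 0, "grip": 0.1}
    - {"offset": [0, 0, 5], "twist": 0, "grip": 0.1}
    - {"offset": [0, 0, 5], "twist": 0, "grip": 0.1}

```text
time: 6.97
tool_pos: [0.6417, 0.1859, 0.2828]
tool_rot: [-0.001, -0.064, 0.998, -0.0]
contact_force: [-4.2, -2.3, 1.4]
gripper_width: 0.649
```

Request:
play_rows:
  increments:
    - {"offset": [0, 0, 2], "twist": 0, "grip": 0.1}
    - {"offset": [0, 0, 2], "twist": 0, "grip": 0.1}
    - {"offset": [0, 0, 2], "twist": 0, "grip": 0.1}

```text
time: 7.22
tool_pos: [0.6419, 0.1859, 0.2827]
tool_rot: [-0.001, -0.064, 0.998, -0.0]
contact_force: [-8.8, -3.3, 7.6]
gripper_width: 0.648
```

Request:
play_rows:
  increments:
    - {"offset": [0, 0, 2], "twist": 0, "grip": 1}
    - {"offset": [0, 0, 2], "twist": 0, "grip": 1}
    - {"offset": [0, 0, 2], "twist": 0, "grip": 1}
    - {"offset": [0, 0, 2], "twist": 0, "grip": 1}
    - {"offset": [0, 0, 0], "twist": 0, "grip": 1}

```text
time: 7.63
tool_pos: [0.6422, 0.1861, 0.2806]
tool_rot: [0.0, -0.065, 0.998, 0.0]
contact_force: [-0.0, 0.3, -0.7]
gripper_width: 1.005
```

Run:
```python
from h import *
p,Rm=st()
b=see("wrist",[])
a=see("scene",["detector","dock","flap_grip","flap_hinge","filterbox"]);c=see("side",["detector","dock","flap_grip","flap_hinge","filterbox"])
L=[]
for cam,im in(("scene",a),("side",c)):
    u,v=map(int,proj(cam,[.638,.188,.035])); k=45
    L.append(cv2.resize(im[v-k:v+k,u-k:u+k],(400,400),interpolation=cv2.INTER_CUBIC))
cv2.imwrite("pics/w5.png",np.hstack(L))
```

```text
t 7.6333 pos [0.6422 0.1861 0.2806] x [-0.992 -0.129 -0.001] y [-0.129  0.992  0.   ] F [-0.   0.3 -0.7] w 1.0051359793311578
scene detector 0.79 [0.643  0.1813 0.0199]
scene dock 0.89 [ 0.6406  0.1866 -0.0025]
scene dock 0.15 [4.288e-01 4.262e-01 1.000e-04]
scene flap_grip 0.69 [ 0.6001 -0.1522  0.1279]
scene flap_hinge 0.78 [ 0.7111 -0.1586  0.0884]
scene filterbox 0.67 [ 0.6435 -0.1554  0.0031]
scene filterbox 0.28 [0.6293 0.0017 0.0051]
side detector 0.69 [0.6398 0.1835 0.0192]
side detector 0.16 [ 0.4291 -0.1982  0.0024]
side dock 0.96 [ 0.6411  0.1849 -0.0019]
side flap_grip 0.88 [ 0.6007 -0.1466  0.1263]
side flap_grip 0.17 [ 0.5837 -0.3983  0.0035]
side flap_hinge 0.72 [ 0.7067 -0.1611  0.0837]
side flap_hinge 0.69 [ 0.6398  0.1833 -0.0023]
side filterbox 0.93 [ 0.6446 -0.1519 -0.0014]
```

View pics/w5.png

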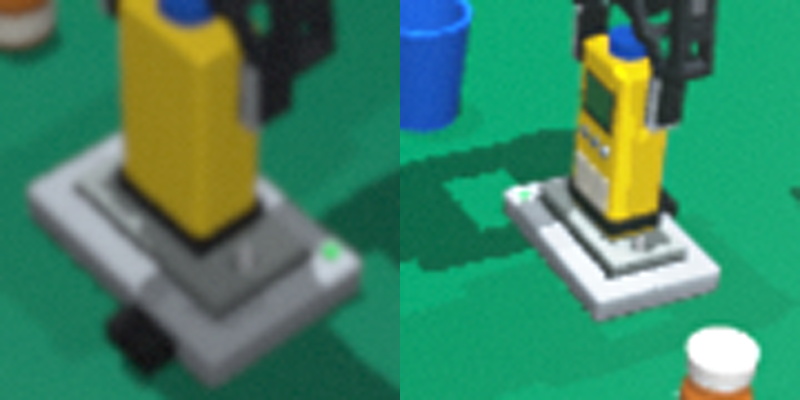

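The detector is docked: the foot is flat on the dock and both peg tips stand out through the holes. Backing off upward and going over to the flap fin.

Request:
play_rows:
  increments:
    - {"offset": [0, 0, -20], "twist": 0, "grip": 1}
    - {"offset": [0, 0, -50], "twist": 0, "grip": 1}
    - {"offset": [0, 0, -90], "twist": 0, "grip": 1}
    - {"offset": [10, -30, -100], "twist": 0.05, "grip": 1}
    - {"offset": [20, -65, -100], "twist": 0.1, "grip": 1}

```text
time: 8.7
tool_pos: [0.6314, 0.1201, 0.3871]
tool_rot: [0.005, -0.015, 1.0, 0.0]
contact_force: [0.9, -0.9, 0.1]
gripper_width: 0.998
```

Request:
play_rows:
  increments:
    - {"offset": [5, -40, 0], "twist": 0.05, "grip": 1}
    - {"offset": [10, -80, 0], "twist": 0.1, "grip": 0.8}
    - {"offset": [15, -120, 0], "twist": 0.116, "grip": 0.6}
    - {"offset": [20, -160, 0], "twist": 0.116, "grip": 0.5}
    - {"offset": [25, -200, 0], "twist": 0.116, "grip": 0.5}

```text
time: 9.12
tool_pos: [0.6108, -0.0834, 0.3809]
tool_rot: [0.0, 0.043, 0.999, -0.0]
contact_force: [0.6, -0.4, 0.8]
gripper_width: 0.503
```

Run:
```python
from h import *
p,Rm=st()
print(Rm.T@(np.array([.602,-.150,.37])-p)*1000)
```

```text
t 9.1167 pos [ 0.6108 -0.0834  0.3809] x [-0.996  0.087 -0.001] y [ 0.087  0.996 -0.   ] F [ 0.6 -0.4  0.8] w 0.5028266267891228
[  3.04800881 -67.10995964  10.94175785]
```

Request:
play_rows:
  increments:
    - {"offset": [2, -35, 5], "twist": 0, "grip": 0.5}
    - {"offset": [3, -60, 10], "twist": 0, "grip": 0.5}
    - {"offset": [3, -67, 11], "twist": 0, "grip": 0.5}
    - {"offset": [3, -67, 11], "twist": 0, "grip": 0.5}
    - {"offset": [3, -67, 11], "twist": 0, "grip": 0.5}

```text
time: 9.53
tool_pos: [0.6027, -0.1478, 0.3697]
tool_rot: [-0.0, 0.044, 0.999, 0.0]
contact_force: [-0.0, 0.6, -0.7]
gripper_width: 0.504
```

Run:
```python
from h import *
p,Rm=st()
b=see("wrist",["flap_grip","flap_hinge","filterbox"])
cv2.imwrite("pics/w6.png",b)
# red fin segmentation
hsv=cv2.cvtColor(b,cv2.COLOR_BGR2HSV);m=((hsv[...,0]<8)|(hsv[...,0]>172))&(hsv[...,1]>150)&(hsv[...,2]>80)
n,l,s,c=cv2.connectedComponentsWithStats(m.astype(np.uint8))
for i in range(1,n):
    if s[i,4]>80: print(s[i],c[i],cv2.minAreaRect(np.argwhere(l==i)[:,::-1].astype(np.float32)))
```

```text
t 9.5333 pos [ 0.6027 -0.1478  0.3697] x [-0.996  0.087  0.   ] y [0.087 0.996 0.001] F [-0.   0.6 -0.7] w 0.5040063937574804
wrist flap_grip 0.7 [ 0.6034 -0.1455  0.1228]
wrist flap_hinge 0.94 [ 0.7108 -0.1568  0.0871]
wrist flap_hinge 0.25 [ 0.5871 -0.401  -0.0037]
wrist filterbox 0.83 [ 6.476e-01 -1.476e-01  5.000e-04]
[272 191  16  63 911] [279.82766191 222.09001098] ((279.5, 222.0), (62.0, 15.0), 90.0)
[  37  256  110   95 7393] [ 83.42540241 297.65846071] ((91.5, 303.0), (94.0, 109.0), 90.0)
```

View pics/w6.png

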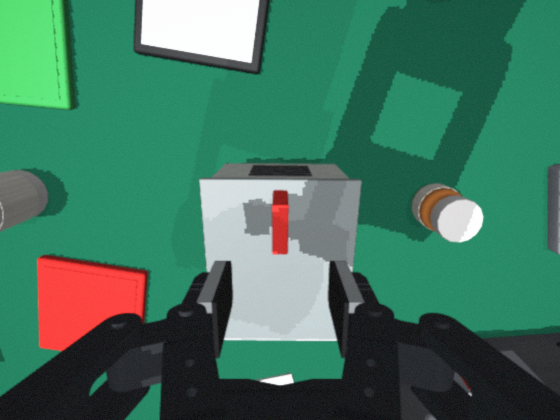

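The fin is centred at (280,222), its top face spans v≈205-254, and the flap is symmetric about u≈281, so yaw and lateral position are good. Next I'll compute the x position and the arc.

Run:
```python
from h import *
p,Rm=st()
loc=lambda P:np.round(Rm.T@(np.array(P)-p)*1000,1)
for v in(191,205,254):
  for z in(.132,.136): print(v,z,loc(ray("wrist",280,v,z)))
print("flap front mid",loc(ray("wrist",281,180,.1)),"hinge net",loc([.7108,-.1568,.087]), loc([.709,-.1593,.087]))
print("flap back edge v340", loc(ray("wrist",281,340,.093)))
# arc for grip point (108.. mm from hinge), from a0=.1
for a in(.1,.3,.5,.7,.9,1.1,1.3,1.45):
    print(a,"dx(tool)",round((112*np.cos(a)-31*np.sin(a))-(112*np.cos(.1)-31*np.sin(.1)),1),"dz",-round((112*np.sin(a)+31*np.cos(a))-(112*np.sin(.1)+31*np.cos(.1)),1))
```

```text
t 9.7333 pos [ 0.603  -0.1467  0.3701] x [-0.996  0.085 -0.001] y [0.085 0.996 0.   ] F [-0.8  0.6  1. ] w 0.5019071234141705
191 0.132 [ 25.1   1.3 238.1]
191 0.136 [ 26.    1.3 234.1]
205 0.132 [ 16.3   1.3 238.1]
205 0.136 [ 17.4   1.3 234.1]
254 0.132 [-16.1   1.3 238.1]
254 0.136 [-14.4   1.3 234.1]
flap front mid [ 25.5   2.  270.1] hinge net [-108.1   -1.   283.2] [-106.5   -3.6  283.2]
flap back edge v340 [-109.2    2.2  277.2]
0.1 dx(tool) 0.0 dz -0.0
0.3 dx(tool) -10.5 dz -20.7
0.5 dx(tool) -24.9 dz -38.9
0.7 dx(tool) -42.7 dz -53.8
0.9 dx(tool) -63.0 dz -65.0
1.1 dx(tool) -85.2 dz -71.9
1.3 dx(tool) -108.3 dz -74.2
1.45 dx(tool) -125.6 dz -72.9
```

Request:
play_rows:
  increments:
    - {"offset": [0.5, 1, 30], "twist": 0, "grip": 0.5}
    - {"offset": [0.5, 1, 60], "twist": 0, "grip": 0.5}
    - {"offset": [0.5, 1, 80], "twist": 0, "grip": 0.5}
    - {"offset": [0.5, 1, 86], "twist": 0, "grip": 0.5}
    - {"offset": [0.5, 1, 86], "twist": 0, "grip": 0.3}

```text
time: 10.15
tool_pos: [0.6017, -0.1459, 0.2814]
tool_rot: [-0.002, 0.043, 0.999, 0.001]
contact_force: [-0.2, 0.3, -0.5]
gripper_width: 0.375
```

Request:
play_rows:
  increments:
    - {"offset": [0, 0, 0], "twist": 0, "grip": 0.1}
    - {"offset": [0, 0, 0], "twist": 0, "grip": 0}
    - {"offset": [0, 0, 0], "twist": 0, "grip": 0}
    - {"offset": [0, 0, 0], "twist": 0, "grip": 0}

```text
time: 10.48
tool_pos: [0.6028, -0.1476, 0.2858]
tool_rot: [0.002, 0.044, 0.999, -0.001]
contact_force: [-0.1, -2.1, 0.3]
gripper_width: 0.096
```

Request:
play_rows:
  increments:
    - {"offset": [-2, 0, -6], "twist": 0, "grip": 0}
    - {"offset": [-5, 0, -12], "twist": 0, "grip": 0}
    - {"offset": [-10.5, 0, -20.7], "twist": 0, "grip": 0}
    - {"offset": [-17, 0, -30], "twist": 0, "grip": 0}
    - {"offset": [-25, 0, -39], "twist": 0, "grip": 0}

```text
time: 10.9
tool_pos: [0.6262, -0.1497, 0.3211]
tool_rot: [-0.003, 0.044, 0.999, -0.0]
contact_force: [-0.9, -5.7, -7.6]
gripper_width: 0.098
```

Run:
```python
from h import *
p,Rm=st()
for c in("scene","side"): b=see(c,["flap_grip"]);
```

```text
t 10.9 pos [ 0.6262 -0.1497  0.3211] x [-0.996  0.087  0.007] y [ 0.087  0.996 -0.001] F [-0.9 -5.7 -7.6] w 0.09797132837924998
scene flap_grip 0.68 [ 0.6225 -0.1525  0.1636]
side flap_grip 0.96 [ 0.6217 -0.1516  0.1624]
```

Request:
play_rows:
  increments:
    - {"offset": [-8, 0, -7.5], "twist": 0, "grip": 0}
    - {"offset": [-18, 0, -15], "twist": 0, "grip": 0}
    - {"offset": [-28, 0, -21], "twist": 0, "grip": 0}
    - {"offset": [-38, 0, -26], "twist": 0, "grip": 0}
    - {"offset": [-49, 0, -30], "twist": 0, "grip": 0}

```text
time: 11.52
tool_pos: [0.675, -0.1542, 0.3519]
tool_rot: [-0.003, 0.044, 0.999, -0.001]
contact_force: [-5.7, -5.9, -3.5]
gripper_width: 0.101
```

Request:
play_rows:
  increments:
    - {"offset": [-11, 0, -3], "twist": 0, "grip": 0}
    - {"offset": [-23, 0, -5], "twist": 0, "grip": 0}
    - {"offset": [-34, 0, -5.3], "twist": 0, "grip": 0}
    - {"offset": [-45, 0, -4.8], "twist": 0, "grip": 0}
    - {"offset": [-52, 0, -4], "twist": 0, "grip": 0}

```text
time: 11.93
tool_pos: [0.7274, -0.1591, 0.3568]
tool_rot: [-0.002, 0.043, 0.999, -0.001]
contact_force: [-5.9, -4.6, -1.5]
gripper_width: 0.101
```

Run:
```python
from h import *
p,Rm=st()
for c in("scene","side"): b=see(c,["flap_grip","flap_hinge","filter"]); cv2.imwrite(f"pics/f_{c}.png",b)
```

```text
t 11.9333 pos [ 0.7274 -0.1591  0.3568] x [-0.996  0.087  0.004] y [ 0.087  0.996 -0.002] F [-5.9 -4.6 -1.5] w 0.10088900741592703
scene flap_grip 0.85 [ 0.7097 -0.1604  0.2033]
scene filter 0.64 [0.6426 0.1841 0.0171]
scene filter 0.49 [ 0.6221 -0.1511  0.0121]
side flap_grip 0.56 [ 0.7158 -0.1555  0.2014]
side flap_hinge 0.96 [ 0.7035 -0.1589  0.0857]
side filter 0.52 [ 0.6241 -0.1508  0.0092]
```

Request:
play_rows:
  increments:
    - {"offset": [0, 0, 0], "twist": 0, "grip": 0.5}
    - {"offset": [0, 0, 0], "twist": 0, "grip": 0.5}
    - {"offset": [0, 0, -25], "twist": 0, "grip": 0.5}
    - {"offset": [0, 0, -60], "twist": 0, "grip": 0.5}
    - {"offset": [0, 0, -80], "twist": 0, "grip": 0.5}

```text
time: 12.75
tool_pos: [0.7281, -0.1571, 0.4412]
tool_rot: [0.003, 0.043, 0.999, 0.0]
contact_force: [1.1, -1.0, 0.7]
gripper_width: 0.499
```

Request:
play_rows:
  increments:
    - {"offset": [35, 0, 0], "twist": 0, "grip": 0.5}
    - {"offset": [70, 0, 0], "twist": 0, "grip": 0.5}
    - {"offset": [95, 0, 0], "twist": 0, "grip": 0.5}
    - {"offset": [105, 0, 30], "twist": 0, "grip": 0.5}
    - {"offset": [105, 0, 50], "twist": 0, "grip": 0.5}

```text
time: 13.17
tool_pos: [0.6218, -0.1479, 0.3887]
tool_rot: [0.003, 0.043, 0.999, 0.0]
contact_force: [0.2, -0.1, -1.3]
gripper_width: 0.504
```

Run:
```python
from h import *
for c in("scene","side"): b=see(c,["flap_grip","flap_hinge","filter"])
p,Rm=st()
b=see("wrist",["filter","flap_grip"])
cv2.imwrite("pics/w7.png",b)
hsv=cv2.cvtColor(b,cv2.COLOR_BGR2HSV);m=(hsv[...,0]>8)&(hsv[...,0]<22)&(hsv[...,1]>150)&(hsv[...,2]>80)
n,l,s,c=cv2.connectedComponentsWithStats(m.astype(np.uint8))
loc=lambda P:np.round(Rm.T@(np.array(P)-p)*1000,1)
for i in range(1,n):
    if s[i,4]>60: print(s[i],c[i],cv2.minAreaRect(np.argwhere(l==i)[:,::-1].astype(np.float32)),loc(ray("wrist",*c[i],.08)))
```

```text
scene flap_grip 0.66 [ 0.7113 -0.1606  0.206 ]
scene flap_hinge 0.56 [ 0.7132 -0.1594  0.0867]
scene flap_hinge 0.55 [ 0.6428 -0.1549  0.0017]
scene filter 0.49 [ 0.6217 -0.1473  0.0083]
side flap_grip 0.97 [ 0.7079 -0.1579  0.2037]
side flap_hinge 0.95 [ 0.7091 -0.1586  0.0844]
side flap_hinge 0.4 [ 0.6321 -0.0018  0.001 ]
side filter 0.87 [ 0.624  -0.1525  0.0114]
t 13.5667 pos [ 0.6239 -0.1489  0.3889] x [-0.996  0.086 -0.003] y [ 0.086  0.996 -0.001] F [-0.   1.1 -0.1] w 0.49954701170581367
wrist filter 0.67 [ 0.6281 -0.147   0.0099]
[415 162  34  40 385] [425.6        176.59220779] ((428.08642578125, 177.15716552734375), (21.648128509521484, 42.54409408569336), 29.577836990356445) [ 21.8 117.7 308.8]
[274 186  11  31 319] [278.96238245 201.98119122] ((279.0, 201.0), (30.0, 10.0), 90.0) [  0.7   0.5 308.9]
```

View pics/w7.png

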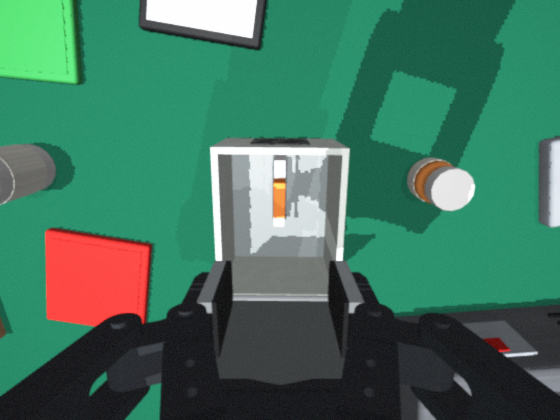

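The tab is at (279,202), straight below the tool and aligned. The flap leans at about 1.35 rad, so I'll first nudge it a little more upright to make room for the gripper.

Request:
play_rows:
  increments:
    - {"offset": [0, 0, 20], "twist": 0, "grip": 0.5}
    - {"offset": [-25, 0, 20], "twist": 0, "grip": 0.5}
    - {"offset": [-45, 0, 20], "twist": 0, "grip": 0.5}
    - {"offset": [-60, 0, 20], "twist": 0, "grip": 0.5}
    - {"offset": [-75, 0, 20], "twist": 0, "grip": 0.5}

```text
time: 14.13
tool_pos: [0.6987, -0.1555, 0.3668]
tool_rot: [-0.0, 0.043, 0.999, -0.0]
contact_force: [-1.0, 0.1, 1.1]
gripper_width: 0.505
```

Request:
play_rows:
  increments:
    - {"offset": [0, 0, 0], "twist": 0, "grip": 0.5}
    - {"offset": [30, 0, 0], "twist": 0, "grip": 0.5}
    - {"offset": [65, 0, 0], "twist": 0, "grip": 0.5}
    - {"offset": [76, 0.5, 0], "twist": 0, "grip": 0.5}
    - {"offset": [76, 0.5, 0], "twist": 0, "grip": 0.5}

```text
time: 14.55
tool_pos: [0.6199, -0.1479, 0.3664]
tool_rot: [-0.001, 0.044, 0.999, 0.0]
contact_force: [0.6, 0.3, 0.8]
gripper_width: 0.497
```

Run:
```python
from h import *
for c in("scene","side"): b=see(c,["flap_grip","flap_hinge"])
p,Rm=st()
b=see("wrist",["filter"])
hsv=cv2.cvtColor(b,cv2.COLOR_BGR2HSV);m=(hsv[...,0]>8)&(hsv[...,0]<22)&(hsv[...,1]>150)&(hsv[...,2]>80)
m[:,:230]=0;m[:,330:]=0
y,x=np.nonzero(m);print(x.min(),x.max(),y.min(),y.max(),len(x))
loc=lambda P:np.round(Rm.T@(np.array(P)-p)*1000,1)
print(loc(ray("wrist",x.mean(),y.min(),.08)),loc(ray("wrist",x.mean(),y.max(),.08)))
```

```text
scene flap_grip 0.83 [ 0.7378 -0.1665  0.2021]
scene flap_hinge 0.95 [ 0.714  -0.1607  0.0884]
side flap_grip 0.84 [ 0.739  -0.1605  0.1997]
side flap_hinge 0.66 [ 0.71   -0.161   0.0846]
t 14.85 pos [ 0.6229 -0.1484  0.367 ] x [-0.996  0.087 -0.001] y [ 0.087  0.996 -0.   ] F [-0.4  1.2 -0.9] w 0.49985133218683503
wrist filter 0.71 [ 0.6275 -0.1463  0.0086]
272 284 187 227 466
[1.72e+01 1.00e-01 2.87e+02] [-1.430e+01  1.000e-01  2.871e+02]
```

Request:
play_rows:
  increments:
    - {"offset": [0, 0, 35], "twist": 0, "grip": 0.5}
    - {"offset": [0, 0, 70], "twist": 0, "grip": 0.5}
    - {"offset": [0, 0, 100], "twist": 0, "grip": 0.5}
    - {"offset": [0, 0, 125], "twist": 0, "grip": 0.5}
    - {"offset": [0, 0, 138], "twist": 0, "grip": 0.5}

```text
time: 15.37
tool_pos: [0.6211, -0.1478, 0.2242]
tool_rot: [-0.003, 0.043, 0.999, 0.001]
contact_force: [-0.3, -0.4, -0.6]
gripper_width: 0.502
```

Request:
play_rows:
  increments:
    - {"offset": [0, 0, 2], "twist": 0, "grip": 0.4}
    - {"offset": [0, 0, 2], "twist": 0, "grip": 0.2}
    - {"offset": [0, 0, 2], "twist": 0, "grip": 0}
    - {"offset": [0, 0, 2], "twist": 0, "grip": 0}
    - {"offset": [0, 0, 2], "twist": 0, "grip": 0}

```text
time: 15.78
tool_pos: [0.623, -0.1486, 0.229]
tool_rot: [0.002, 0.043, 0.999, -0.001]
contact_force: [-1.0, -1.2, -0.7]
gripper_width: 0.105
```

Request:
play_rows:
  increments:
    - {"offset": [0, 0, 0], "twist": 0, "grip": 0}
    - {"offset": [0, 0, 0], "twist": 0, "grip": 0}
    - {"offset": [0, 0, -5], "twist": 0, "grip": 0}
    - {"offset": [0, 0, -12], "twist": 0, "grip": 0}
    - {"offset": [0, 0, -20], "twist": 0, "grip": 0}

```text
time: 16.2
tool_pos: [0.6218, -0.1483, 0.2467]
tool_rot: [-0.001, 0.043, 0.999, 0.0]
contact_force: [-0.4, 0.3, -0.2]
gripper_width: 0.104
```

Request:
play_rows:
  increments:
    - {"offset": [0, 0, -20], "twist": 0, "grip": 0}
    - {"offset": [0, 0, -45], "twist": 0, "grip": 0}
    - {"offset": [0, 0, -70], "twist": 0, "grip": 0}
    - {"offset": [0, 0, -90], "twist": 0, "grip": 0}
    - {"offset": [0, 0, -95], "twist": 0, "grip": 0}

```text
time: 16.62
tool_pos: [0.6232, -0.1486, 0.3474]
tool_rot: [0.004, 0.043, 0.999, -0.001]
contact_force: [0.8, -0.1, 0.7]
gripper_width: 0.105
```

Request:
play_rows:
  increments:
    - {"offset": [0, 0, 0], "twist": 0, "grip": 0}
    - {"offset": [0, 0, 0], "twist": 0, "grip": 0}

```text
time: 16.78
tool_pos: [0.6219, -0.1482, 0.3411]
tool_rot: [-0.0, 0.043, 0.999, 0.0]
contact_force: [0.1, -0.6, -1.5]
gripper_width: 0.107
```

Run:
```python
from h import *
p,Rm=st()
for c in("scene","side"): b=see(c,["filter","detector"])
b=see("side",["lightpanel"]);b=see("scene",["lightpanel"])
# panel centre from white blob in both views
for cam in("scene","side"):
    im=manip.grab_frame(cam); u,v=map(int,proj(cam,[.431,-.197,.012]))
    g=cv2.cvtColor(im,cv2.COLOR_BGR2HSV); m=((g[...,2]>190)&(g[...,1]<40)).astype(np.uint8)
    n,l,s,c=cv2.connectedComponentsWithStats(m); i=l[v,u]
    print(cam,u,v,s[i],c[i],np.round(ray(cam,*c[i],.012),4))
print(Rm.T@(np.array([.431,-.197,.3293])-p)*1000)
```

```text
t 16.7833 pos [ 0.6219 -0.1482  0.3411] x [-0.996  0.087  0.001] y [0.087 0.996 0.   ] F [ 0.1 -0.6 -1.5] w 0.10742786053111879
scene filter 0.64 [ 0.7393 -0.1615  0.2002]
scene detector 0.57 [0.6459 0.1829 0.0218]
side filter 0.71 [ 0.6193 -0.1477  0.1217]
side detector 0.69 [0.6401 0.184  0.021 ]
side lightpanel 0.9 [ 0.4482 -0.3749  0.0027]
side lightpanel 0.81 [ 0.4321 -0.197   0.0063]
side lightpanel 0.73 [ 0.7182 -0.3626 -0.0035]
scene lightpanel 0.95 [0.2299 0.2601 0.0032]
scene lightpanel 0.83 [ 0.446  -0.3768  0.0029]
scene lightpanel 0.74 [ 0.4305 -0.1982  0.0034]
scene 254 186 [234 175  40  23 616] [253.48376623 185.94155844] [ 0.4317 -0.1991  0.012 ]
side 298 309 [ 275  290   50   40 1821] [298.67710049 310.20373421] [ 0.4312 -0.1994  0.012 ]
[185.98054247 -65.16608891  11.91530498]
```

The filter is held with its lower edge at about 0.12 m, and the panel centre is confirmed at (0.431, -0.198). Moving over it gently.

Request:
play_rows:
  increments:
    - {"offset": [15, -5, 0], "twist": 0, "grip": 0}
    - {"offset": [40, -14, 0], "twist": 0, "grip": 0}
    - {"offset": [70, -25, 0], "twist": 0, "grip": 0}
    - {"offset": [100, -35, 0], "twist": 0, "grip": 0}
    - {"offset": [130, -46, 0], "twist": 0, "grip": 0}

```text
time: 17.8
tool_pos: [0.4875, -0.1829, 0.3417]
tool_rot: [0.0, 0.043, 0.999, -0.0]
contact_force: [-0.3, -0.7, 0.2]
gripper_width: 0.101
```

Request:
play_rows:
  increments:
    - {"offset": [25, -9, 4], "twist": 0, "grip": 0}
    - {"offset": [42, -15, 8], "twist": 0, "grip": 0}
    - {"offset": [52, -19, 10], "twist": 0, "grip": 0}
    - {"offset": [56, -20, 10], "twist": 0, "grip": 0}
    - {"offset": [56, -20, 10], "twist": 0, "grip": 0}

```text
time: 18.22
tool_pos: [0.4309, -0.1981, 0.3319]
tool_rot: [0.0, 0.044, 0.999, -0.0]
contact_force: [0.0, -1.3, -0.4]
gripper_width: 0.105
```

Request:
play_rows:
  increments:
    - {"offset": [0, 0, 0], "twist": 0, "grip": 0}
    - {"offset": [0, 0, 0], "twist": 0, "grip": 0}
    - {"offset": [0, 0, 0], "twist": 0, "grip": 0}
    - {"offset": [0, 0, 0], "twist": 0, "grip": 0}
    - {"offset": [0, 0, 0], "twist": 0, "grip": 0}

```text
time: 18.63
tool_pos: [0.4316, -0.1978, 0.3317]
tool_rot: [-0.0, 0.043, 0.999, 0.0]
contact_force: [-0.9, -0.2, 0.3]
gripper_width: 0.105
```

Run:
```python
from h import *
p,Rm=st()
a=see("scene",["filter","detector","dock","bottle","mug","jar","tin","driver"])
b=see("side",["filter","detector","dock"])
cv2.imwrite("pics/end.png",np.hstack([cv2.resize(a,(400,300)),cv2.resize(b,(400,300))]))
st()
```

```text
t 18.6333 pos [ 0.4316 -0.1978  0.3317] x [-0.996  0.086  0.   ] y [0.086 0.996 0.   ] F [-0.9 -0.2  0.3] w 0.10496053571848409
scene filter 0.56 [ 0.43   -0.1975  0.1185]
scene detector 0.58 [0.6442 0.1835 0.0208]
scene dock 0.62 [ 0.6421  0.186  -0.0029]
scene dock 0.48 [ 0.5855 -0.4006  0.0034]
scene dock 0.31 [ 4.301e-01  4.275e-01 -4.000e-04]
scene bottle 0.56 [ 0.5871 -0.4024  0.003 ]
scene bottle 0.52 [ 0.7104 -0.1579  0.0916]
scene mug 0.61 [0.5661 0.3821 0.0025]
scene jar 0.79 [6.296e-01 6.200e-03 1.000e-04]
scene tin 0.67 [ 0.4221  0.0043 -0.0011]
scene driver 0.94 [ 0.4284  0.4259 -0.0021]
scene driver 0.2 [ 0.4319 -0.198   0.1148]
side filter 0.79 [ 0.4323 -0.1989  0.1119]
side detector 0.6 [0.6393 0.1824 0.0222]
side detector 0.59 [ 0.586  -0.3996  0.0016]
side dock 0.59 [6.405e-01 1.851e-01 4.000e-04]
side dock 0.51 [ 0.7075 -0.1613  0.0854]
t 19.2833 pos [ 0.4312 -0.1979  0.3317] x [-0.996  0.087 -0.   ] y [ 0.087  0.996 -0.   ] F [-0.7 -0.  -0. ] w 0.10612910432152037
```

View pics/end.png

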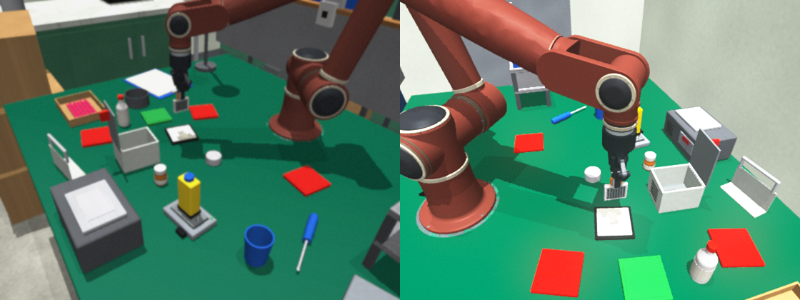

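The final picture shows the detector docked at left (190,200), the flap upright, and the filter held upright at (181,104) left and (614,192) right above the white panel. The bystanders are where they were, so I'm handing in.

```bash
python3 -c "
from plant import manip
print(manip.job_done())"
```

```text
the job is handed in; nothing more can be done
None
```

I completed all the steps and handed the job in at about 19.3 s of the 72 s allowed. `job_done()` reports no verdict, so success is my reading of the last checks:

- **Detector:** it is down over both pegs and let go. The close-up after release showed the foot flat with both peg tips through the holes. The networks put it about 20 mm above the dock's origin. Their horizontal offset from the dock read 2 to 6 mm, varying by view. That is their own noise level, so it doesn't settle the 6 mm limit; I relied on the picture.
- **Flap:** I lifted it by its fin to about 1.35 rad, then pushed it to about upright so the gripper had room. It stayed there.
- **Filter plate:** it is held by its tab, upright and still, at about (0.431, -0.198). The panel centre measured (0.431, -0.199). Its lower edge is about 0.112 to 0.118 m above the bench, roughly 10 cm above the panel face.
- **Other things on the bench:** all were within about 6 mm of their first readings where I had one. The driver had no first reading, but it looks unmoved in the pictures.

The networks also gave several false hits, such as a "filter" at the flap and red and green decoys as panels. I ruled these out against the pictures.

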